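# Set the tip-up tube frame on its stand and hold it upright

### The job

Get the tube frame ready for reading: press both black bearing caps fully home, then flip the kickstand over its centre so that it drops right down, and then take the frame by its top bar, bring it upright and keep hold of it. Finish while still gripping the bar with the frame upright and still, its kickstand off the base plate and bearing nothing; leave the other things on the table where they are.

Things in the scene. Friction and masses are not known exactly. Their poses are not given: they have to be found in the camera images.
- base: Grey steel base plate, 210 x 380 x 8 mm, fixed to the table. Origin on the table, under the middle of the hub axle; z up, y along the axle (the 380 mm way), -x side towards the robot (yaw up to 0.35 rad). The axle's centre line is 70 mm above the origin. The bearing blocks stand at x = 0, y = +150 and -150 mm.
- rack (a joint): Tilt in rad of the tube frame (0.5 to 0.8 kg) about the axle: 0 upright, positive leaning away from the robot (base +x). It tips freely and starts on its back stop at 0.42; let go near upright it tips over. With the kickstand down it comes to rest on the stand at -0.14. The frame: 14 mm uprights at y = +85 and -85 mm, five capped tubes between them up to 121 mm above the axle.
- rack_bar (a point): Middle of the frame's round aluminium top bar, 18 mm in diameter, 190 mm long along the base's y, joining the uprights 200 mm from the axle. Moves and turns with the frame; nothing lies within 65 mm below it between the uprights.
- kickstand (a joint): Angle in rad of the kickstand, which swings sideways in a plane parallel to the frame. 0 = stowed on its stop: pointing up, leaning 0.25 to the base's +y side. It grows as the tip swings towards -y: 0.25 straight up (centre), 1.8 level, 3.27 its lower stop, pointing down. Only its weight moves it: past about 0.3 it falls by itself to 3.27 and stays, before 0.25 it falls back to 0.
- stand_tip (a point): Centre of the kickstand's rubber ball foot (20 mm across), at the free end of its 11 mm steel rod, 102 mm from the pivot. The stand weighs 100 g. The ball is the stand's topmost point while stowed.
- stand_pivot (a point): Kickstand's pivot, on a pin in the middle of the frame's width: 80 mm in front of the frame (towards the robot, base -x when upright) and 60 mm above the axle.
- cap_left (a joint): Black plastic bearing cap, 50 x 32 mm seen from above, on the left bearing block (+y end of the base). It slides straight down: the value is how far it has been pushed, in m; it starts 0 to 3 mm pushed, stays where it is left, and is fully home at 0.009. About 6 N of push moves it.
- cap_right (a joint): Black plastic bearing cap, 50 x 32 mm seen from above, on the right bearing block (-y end of the base). It slides straight down: the value is how far it has been pushed, in m; it starts 0 to 3 mm pushed, stays where it is left, and is fully home at 0.009. About 6 N of push moves it.
- cap_left_top (a point): Centre of the left cap's flat top: 114 mm above the table at joint 0, 105 mm when fully home.
- cap_right_top (a point): Centre of the right cap's flat top; heights as for the left one.
- jar: Bystander: an amber glass jar, 56 mm across, 75 mm tall. Origin: centre of its underside.
- flask: Bystander: a white plastic bottle, 50 mm across, 110 mm tall. Origin: centre of its underside.
- carton: Bystander: an open cardboard carton, 80 x 90 x 60 mm tall, with two white vials. Origin: centre of its underside.
- slide_box: Bystander: a flat grey box, 80 x 100 x 35 mm tall. Origin: centre of its underside.
- beaker: Bystander: a white plastic cup, 64 mm across, 70 mm tall. Origin: centre of its underside.
- tape: Bystander: a white ring of tape lying flat, 70 mm across, 20 mm tall. Origin: centre of its underside.
- marker: Bystander: a black pen, 12 x 110 x 12 mm, lying on the table. Origin: centre of its underside.

How it is judged (in metres and radians):
On the way, in this order (a step that is already met when the one before it is completed fails the run):
1. both bearing caps are pressed home (value of joint each of cap_left, cap_right above 0.0075 m), for 0.2 s.
2. the kickstand has been flipped over its centre and is down (all of step 1 and value of joint kickstand above 3.1 rad), for 0.2 s.
3. the frame is gripped by its top bar and held upright and still, the stand bearing nothing (all of step 2 and value of joint rack between -0.07 and 0.07 rad and contact force between the fingers and rack above 2 N and distance between the grasp point and rack_bar below 0.1 m and velocity of joint rack between -0.1 and 0.1 rad/s and contact force between kickstand and base below 0.3 N and contact force between the fingers and kickstand below 0.3 N), for 0.3 s.
At the end, for the whole second after the job is handed in: Both caps within 1.5 mm of fully home; kickstand down (above 3.1 rad); frame within 0.07 rad (4 degrees) of upright and still, the fingers holding it at the top bar (grasp point within 100 mm of the bar's middle, contact force over 2 N), the kickstand not touching base or fingers (all of step 3); the arm keeps its last pose, push and grip.
It fails at once if a bystander was pushed more than 30 mm or tipped over (distance of any of jar, flask, carton, slide_box, beaker, tape, marker from where it was at the start of the episode above 0.03 m or angle between any of jar, flask, carton, slide_box, beaker, tape, marker's own z axis and vertical above 0.6 rad).
It also fails if it takes over 64 s, if anything falls off the work surface, if the arm or the gripper's body presses on something with over 40 N, if the wrist force passes 120 N, or if a joint passes its speed limit or range.

### The arm

A 7-joint arm with a two-finger parallel gripper is mounted at the origin on the work surface. World frame = base frame: x ahead of the robot, y to its left, z up, the work surface at z = 0. Lengths are in mm, angles in rad, forces in N, time in s.
With the tool pointing down it reaches from about 425 to 875 mm from the base axis. Payload 4.7 kg.
Tool frame: the origin (TCP) lies on the centre line of the jaws, within the pads' length; the fingertips stand 11 mm ahead of it and the grasp point (between the pads) lies 8 mm behind it; z points along the fingers, y is the direction in which the jaws open and shut (so a half turn about z gives the same grasp; the last joint's range is limited). The gripper opens to 87 mm and grips with 3 to 60 N. Pads are 19 mm wide; open, the fingers measure 117 mm over their backs; the gripper's body (75 mm by 190 mm) begins 51 mm behind the grasp point.
Start: joints at [-1.305, 0.321, -0.07, 1.45, 0.023, 1.371, -0.057], TCP at [161.972, 629.515, 233.587] pointing down, gripper open.
Joint ranges: [-2.86, 2.86], [-0.3, 2.09], [-1.38, 1.24], [0.06, 2.45], [-1.56, 4.7], [0.09, 2.05], [-2.69, 2.69]. Speed limits (rad/s): [2.57, 2.57, 3.14, 3.14, 3.14, 3.14, 3.14].

### API

Orientations are given as a unit quaternion [x, y, z, w].
In Python, from station import ctrl, optics, ticket gives the robot as it stands.
- The arm moves only by the tool step_arm, never from a script. Its argument "targets" is a list of rows, each an object of numbers: "ax", "ay", "az": the turn, a rotation vector about the tool's x, y, z in units of 2 pi rad (1.0 is 2 pi rad); "x", "y", "z": the shift along the tool's x, y, z in units of 0.25 m (1.0 is 0.25 m); "grip": the opening, from -1 (shut) to 1 (fully open). A call has 1 to 12 rows; each row is the pose to reach, as a shift and turn from the pose measured when the call began, along the tool's axes at that moment, turning the shorter way round; what a row does not reach only later rows make up. A row lasts 1/8 s, in which the tool goes at most 62.5 mm and 10.7 degrees, less where a joint would pass 70% of its speed; a pose out of reach is approached as far as the arm can. A call with a number of a shift or a turn outside -1 to 1 is refused whole. A call with a gripper value outside its range is refused whole. The fingers move at their own pace and stop on an object; "squeeze" is the grip in N (left out, the last holds). Time passes only in rows, so rows that repeat a pose let the fingers close. It gives the time, the measured TCP pose, the force and the opening at its end, in the units of the state.
- ctrl.get_state(): the state, without advancing time (a new reading comes with each control period).
- optics.capture(name): name is "side" or "top"; returns a dict with "pixels" (480x640x3 uint8, blue, green, red), "vertical_fov" (degrees; the focal length in pixels is half the picture's height over the tangent of half this angle, whatever the lens; pixels are square), "cx", "cy" (the principal point, pixels), "R" (3x3) and "t" (3): a world point X has camera coordinates R X + t. Camera axes: x right, y down, z forward; pixel columns grow to the right and rows downward; lengths in mm; the calibration is good to about 2 mm. A picture is of the moment at which its call begins. There is no depth.
- ticket.hand_in(): hands the job in, once; it reports no verdict.
The state is a dict: "clock": time; "joint_pos": joint angles; "dq": joint speeds; "effort": joint torques, N m; "position": TCP position; "tool_rot": TCP orientation; "contact_force": force on the tool from outside, world axes, zero at the start; "ft_torque": the same for the moment, N m; "opening": finger opening in mm.
Only numpy, scipy, OpenCV 4.12 (cv2) and the standard library are available. Lean on these libraries where they do the work, as an engineer would, in place of code of your own. Each camera call takes 0.05 s, during which the arm holds its last target.

## Working session

There is one attempt and no reset: what is moved stays moved. The work goes in short steps, Python scripts to look and compute and a tool call to move; the robot and the scene stay as the last step left them, time stands still between calls to the robot, and variables do not carry over. Pictures are saved under pics/ and viewed, and the job is handed in when it is done.

Besides the shell and the picture viewer there is one more tool, called after "Emit:" by a JSON object that holds its "fn" and its "kwargs". step_arm: Moves the arm, as the interface text tells. Its arguments: {"type":"object","properties":{"targets":{"type":"array","items":{"type":"object","properties":{"ax":{"type":"number"},"ay":{"type":"number"},"az":{"type":"number"},"x":{"type":"number"},"y":{"type":"number"},"z":{"type":"number"},"grip":{"type":"number"}}}},"squeeze":{"type":"number"}},"required":["targets"]}

```bash
ls; mkdir -p pics; python3 - <<'E'
from station import ctrl, optics
import cv2
s=ctrl.get_state()
for k in s: print(k,s[k])
for n in ("side","top"):
    c=optics.capture(n); cv2.imwrite(f"pics/{n}0.png",c["pixels"])
    print(n,c["vertical_fov"],c["cx"],c["cy"],c["R"],c["t"],[k for k in c])
E
```

```text
pics
clock 0.0
joint_pos [-1.30487267  0.3218353  -0.07003833  1.45170246  0.02262452  1.37080471
 -0.05691977]
dq [-2.40712712e-04 -1.17772740e-03  1.11563599e-04 -4.38924094e-05
  4.78140191e-04 -1.00683403e-03 -1.36791881e-03]
effort [-7.99291070e-05 -4.91314030e+01 -4.03922265e-01 -3.12512076e+01
 -6.39229151e-02  4.41275525e-02  1.57086552e-04]
position [161.90848302 628.94611491 232.43937893]
tool_rot [ 1.25593087e-01  9.92081354e-01 -9.80497097e-04 -5.41200335e-05]
contact_force [ 0.5430937  -0.23561691 -0.56511889]
ft_torque [-0.00466092  0.00804176  0.03415651]
opening 86.98231075835108
side 57.41269215699779 318.4264663650636 240.79239643666867 [[-0.99951762 -0.02661973 -0.01599746]
 [-0.00861633  0.73256596 -0.68064152]
 [ 0.02983769 -0.68017535 -0.73244195]] [ 582.4131348    80.20124053 1045.06168631] ['pixels', 'vertical_fov', 'cx', 'cy', 'R', 't']
top 44.0562224332497 304.35764966023237 240.0909847469734 [[ 3.01311601e-02 -9.99545933e-01  2.04218050e-04]
 [-9.88586742e-01 -2.98309675e-02 -1.47669790e-01]
 [ 1.47608830e-01  4.24757483e-03 -9.89036699e-01]] [  21.70607396  571.45406486 1264.4911597 ] ['pixels', 'vertical_fov', 'cx', 'cy', 'R', 't']
```

View pics/side0.png

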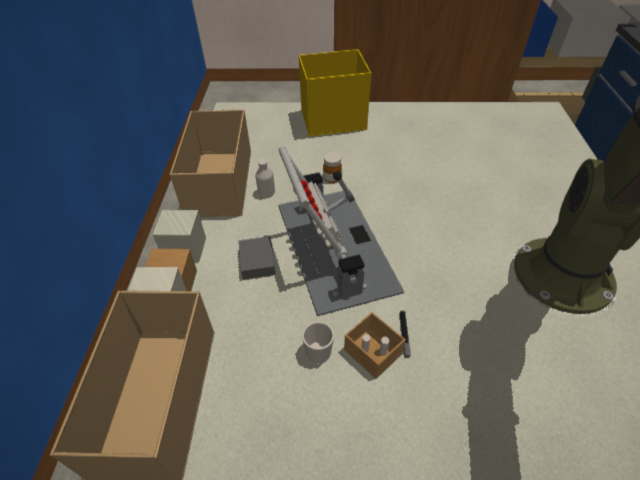

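View pics/top0.png

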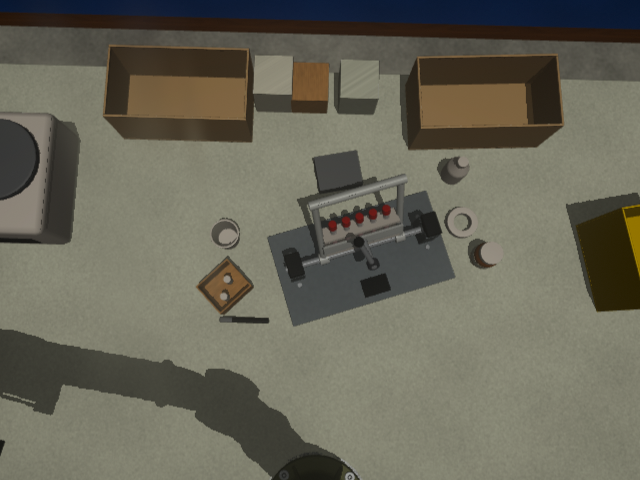

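```bash
python3 - <<'E'
import cv2
a=cv2.imread("pics/top0.png")[130:340,190:510]; cv2.imwrite("pics/top0z.png",cv2.resize(a,None,fx=2.5,fy=2.5,interpolation=cv2.INTER_CUBIC))
a=cv2.imread("pics/side0.png")[130:390,220:430]; cv2.imwrite("pics/side0z.png",cv2.resize(a,None,fx=2.3,fy=2.3,interpolation=cv2.INTER_CUBIC))
E
```

```text
(no output)
```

View pics/top0z.png

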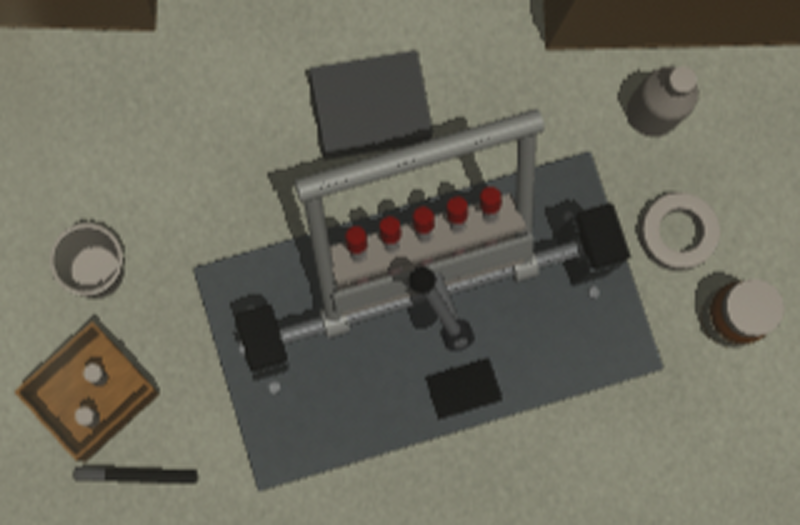

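View pics/side0z.png

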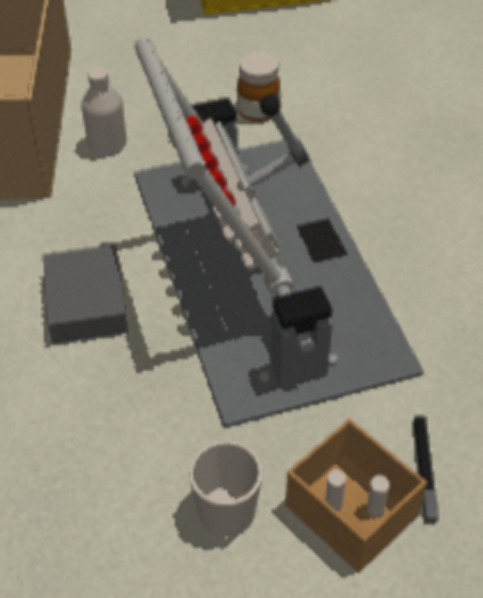

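```bash
cat > h.py <<'E'
import numpy as np, cv2
from scipy.spatial.transform import Rotation as Rn
def K(c):
    f=240/np.tan(np.radians(c["vertical_fov"])/2); return f
def ray(c,uv):
    R=np.array(c["R"]);t=np.array(c["t"]);f=K(c)
    d=R.T@np.array([(uv[0]-c["cx"])/f,(uv[1]-c["cy"])/f,1.0]); return -R.T@t,d
def onz(c,uv,z):
    o,d=ray(c,uv); return o+d*(z-o[2])/d[2]
def proj(c,X):
    p=np.array(c["R"])@np.array(X)+np.array(c["t"]); return np.array([c["cx"]+K(c)*p[0]/p[2],c["cy"]+K(c)*p[1]/p[2]])
def tri(c1,u1,c2,u2):
    o1,d1=ray(c1,u1);o2,d2=ray(c2,u2)
    A=np.stack([d1,-d2],1);s=np.linalg.lstsq(A,o2-o1,rcond=None)[0]
    a=o1+d1*s[0];b=o2+d2*s[1];return (a+b)/2,np.linalg.norm(a-b)
E
python3 - <<'E'
from h import *
from station import optics
T=optics.capture("top");S=optics.capture("side")
Z=lambda x,y:(190+x/2.5,130+y/2.5)
ZS=lambda x,y:(220+x/2.3,130+y/2.3)
cs=[onz(T,Z(*p),8) for p in [(195,268),(590,152),(662,370),(260,490)]]
c=np.mean(cs,0);print(cs,"centre",c)
for a,b in [(0,1),(3,2),(0,3),(1,2)]:
    v=cs[a]-cs[b];print(np.linalg.norm(v),np.arctan2(v[1],v[0]))
cs=[onz(S,ZS(*p),8) for p in [(135,172),(302,145),(423,373),(224,425)]]
c=np.mean(cs,0);print("side",cs,"centre",c)
for a,b in [(3,0),(2,1),(0,1)]:
    v=cs[a]-cs[b];print(np.linalg.norm(v),np.arctan2(v[1],v[0]))
for n,a,b in [("bar L",(300,188),(138,42)),]:
    pass
print("ball",tri(T,Z(422,281),S,ZS(270,104)))
print("capL",onz(T,Z(258,322),114), "capR",onz(T,Z(604,234),114))
print("bar ends top z~250",onz(T,Z(303,189),252),onz(T,Z(538,122),252))
g=cv2.cvtColor(T["pixels"],cv2.COLOR_BGR2GRAY);m=(g<38).astype('uint8')
n,l,st,ce=cv2.connectedComponentsWithStats(m)
for i in range(n):
    if 30<st[i][4]<5000 and 220<ce[i][0]<500: print("dark",st[i],ce[i],onz(T,ce[i],114))
E
```

```text
[array([579.80866947, 121.52939905,   8.        ]), array([ 698.17723776, -235.97380785,    8.        ]), array([ 500.0017137 , -300.44981249,    8.        ]), array([382.76082274,  56.19826109,   8.        ])] centre [540.18711092 -89.67399005   8.        ]
376.58951247095837 1.890533662016657
375.4241266978838 1.888398099004684
207.5957887078763 0.32014435083257775
208.40032032256428 0.31454659468183643
side [array([ 699.05520437, -230.2930313 ,    8.        ]), array([ 496.58287096, -281.43829519,    8.        ]), array([384.28010164,  63.69098574,   8.        ]), array([581.44279868, 128.19323948,   8.        ])] centre [540.34024391 -79.96177532   8.        ]
377.2864751239479 1.8878120326462897
362.94094912014305 1.8853839469416633
208.83219056145217 0.24742771444394604
ball (array([539.67204503, -63.16570088, 245.89772689]), np.float64(1.5637711336219424))
capL [519.99368102  60.53746983 114.        ] capR [ 602.71080876 -226.14815388  114.        ]
bar ends top z~250 [604.5566154   27.24427567 252.        ] [ 661.10583654 -147.46808152  252.        ]
dark [406  62  13  51 348] [412.6408046   86.95402299] [ 901.95237987 -185.58335498  114.        ]
dark [321 184  41   9  88] [342.875      187.71590909] [673.94333277 -39.2169247  114.        ]
dark [411 212  30  32 511] [426.71232877 225.96086106] [ 597.39363419 -215.93560258  114.        ]
dark [354 237  10  10  81] [358.2962963  241.65432099] [559.9551889  -73.64822765 114.        ]
dark [284 251  21  27 367] [293.78746594 264.53405995] [508.10064301  58.93007331 114.        ]
dark [360 274  30  23 451] [374.88470067 284.81374723] [ 471.21342316 -109.27409579  114.        ]
dark [233 318  35   3  74] [250.43243243 318.77027027] [394.26597116 143.72318221 114.        ]
dark [ 273  454   73   26 1272] [312.66509434 468.18160377] [106.64594859   8.59567228 114.        ]
```

```bash
python3 - <<'E'
from h import *
T=cv2.imread("pics/top0.png");S=cv2.imread("pics/side0.png")
from station import optics
cT=optics.capture("top");cS=optics.capture("side")
yaw=.315;O=np.array([555,-85,0]);Rz=Rn.from_euler('z',yaw).as_matrix()
def draw(im,c,s,crop):
    x0,y0,w,h=crop
    b=cv2.resize(im[y0:y0+h,x0:x0+w],None,fx=s,fy=s,interpolation=cv2.INTER_CUBIC)
    b=cv2.convertScaleAbs(b,alpha=1.8,beta=10)
    for y in(150,-150):
        pts=[proj(c,O+Rz@np.array([a,y+d,114])) for a,d in[(25,16),(25,-16),(-25,-16),(-25,16)]]
        q=np.array([[(p[0]+.5-x0)*s,(p[1]+.5-y0)*s] for p in pts]).astype(int);cv2.polylines(b,[q],True,(0,255,0),1)
    return b
a=draw(T,cT,8,(275,240,45,50));b=draw(T,cT,8,(400,200,50,50))
c=draw(S,cS,8,(325,240,50,50));d=draw(S,cS,8,(295,165,45,50))
w=400
P=lambda i:cv2.copyMakeBorder(i,0,max(0,400-i.shape[0]),0,max(0,400-i.shape[1]),0)[:400,:400]
o=np.vstack([np.hstack([P(a),P(b)]),np.hstack([P(c),P(d)])]);cv2.imwrite("pics/caps.png",cv2.resize(o,(600,600)))
E
```

```text
(no output)
```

View pics/caps.png

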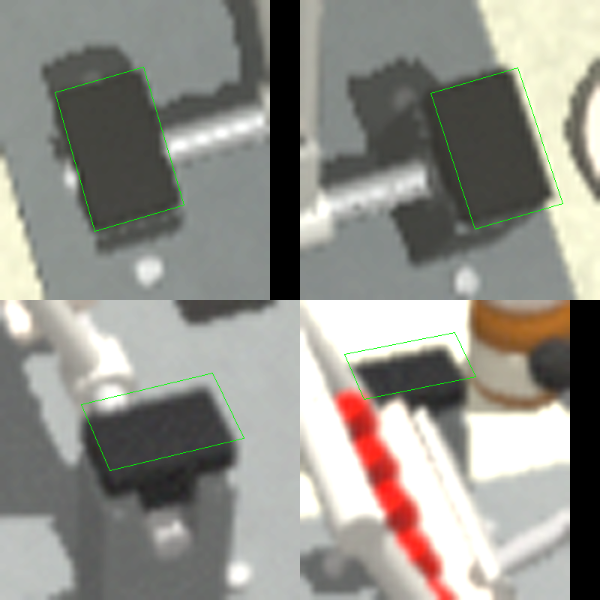

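```bash
cat >> h.py <<'E'
YAW=.315;O=np.array([555.,-85,0]);RB=Rn.from_euler('z',YAW).as_matrix()
def pose(b,tilt=0):
    "b: base-frame TCP pos; tilt: tool leaning like frame"
    bx,by,bz=RB.T
    z=-bz;y=bx;x=np.cross(y,z);R0=np.stack([x,y,z],1)
    return O+RB@np.array(b,float), Rn.from_rotvec(by*tilt).as_matrix()@R0
def cmd(p,R,s=None):
    from station import ctrl
    s=s or ctrl.get_state()
    Rc=Rn.from_quat(s["tool_rot"]).as_matrix()
    d=Rc.T@(p-s["position"])/250; a=Rn.from_matrix(Rc.T@R).as_rotvec()/(2*np.pi)
    print("shift",np.round(d,4),"turn",np.round(a,4))
def here():
    from station import ctrl
    s=ctrl.get_state()
    Rc=Rn.from_quat(s["tool_rot"]).as_matrix()
    b=RB.T@(s["position"]-O)
    print("t",round(s["clock"],2),"base pos",np.round(b,1),"F",np.round(s["contact_force"],1),"open",round(s["opening"],1),"toolz base",np.round(RB.T@Rc[:,2],3),"tooly",np.round(RB.T@Rc[:,1],3))
E
python3 - <<'E'
from h import *
here(); p,R=pose([0,150,190]); print(p); cmd(p,R)
E
```

```text
t 0.3 base pos [-152.4  801.   233.2] F [ 0.5 -1.2 -0.6] open 86.6 toolz base [-0.    -0.001 -1.   ] tooly [ 0.537  0.844 -0.001]
[508.52752932  57.61945684 190.        ]
shift [-1.9123 -1.8692  0.1741] turn [-1.000e-04  1.000e-04  1.598e-01]
```

Emit:
{"fn": "step_arm", "kwargs": {"targets": [{"x": -0.25,"y": -0.25,"z": 0,"az": 0.04,"grip": -1},{"x": -0.5,"y": -0.5,"z": 0,"az": 0.08,"grip": -1},{"x": -0.75,"y": -0.75,"z": 0,"az": 0.12,"grip": -1},{"x": -0.95,"y": -0.93,"z": 0,"az": 0.16,"grip": -1},{"x": -0.95,"y": -0.93,"z": 0,"az": 0.16,"grip": -1},{"x": -0.95,"y": -0.93,"z": 0,"az": 0.16,"grip": -1},{"x": -0.95,"y": -0.93,"z": 0,"az": 0.16,"grip": -1},{"x": -0.95,"y": -0.93,"z": 0,"az": 0.16,"grip": -1},{"x": -0.95,"y": -0.93,"z": 0,"az": 0.16,"grip": -1}], "squeeze": 20}}

```text
invalid input at $.targets[0]: expected keys ax, ay, az, x, y, z, grip
```

```bash
python3 - <<'E'
from h import *
here(); p,R=pose([0,150,190]); cmd(p,R)
E
```

```text
t 0.3 base pos [-152.4  801.   233.2] F [ 0.5 -1.2 -0.6] open 86.6 toolz base [-0.    -0.001 -1.   ] tooly [ 0.537  0.844 -0.001]
shift [-1.9123 -1.8692  0.1741] turn [-1.000e-04  1.000e-04  1.598e-01]
```

Emit:
{"fn": "step_arm", "kwargs": {"targets": [{"x": -0.25,"y": -0.25,"z": 0,"ax": 0,"ay": 0,"az": 0.04,"grip": -1},{"x": -0.5,"y": -0.5,"z": 0,"ax": 0,"ay": 0,"az": 0.08,"grip": -1},{"x": -0.75,"y": -0.75,"z": 0,"ax": 0,"ay": 0,"az": 0.12,"grip": -1},{"x": -0.95,"y": -0.93,"z": 0,"ax": 0,"ay": 0,"az": 0.16,"grip": -1},{"x": -0.95,"y": -0.93,"z": 0,"ax": 0,"ay": 0,"az": 0.16,"grip": -1},{"x": -0.95,"y": -0.93,"z": 0,"ax": 0,"ay": 0,"az": 0.16,"grip": -1},{"x": -0.95,"y": -0.93,"z": 0,"ax": 0,"ay": 0,"az": 0.16,"grip": -1},{"x": -0.95,"y": -0.93,"z": 0,"ax": 0,"ay": 0,"az": 0.16,"grip": -1},{"x": -0.95,"y": -0.93,"z": 0,"ax": 0,"ay": 0,"az": 0.16,"grip": -1}], "squeeze": 20}}

```text
clock: 1.42
position: [332.8, 346.7, 233.2]
tool_rot: [0.586, 0.81, -0.0, 0.0]
contact_force: [0.5, 1.1, 0.4]
opening: 5.5
```

```bash
python3 - <<'E'
from h import *
here(); p,R=pose([0,150,190]); cmd(p,R)
E
```

```text
t 1.43 base pos [-77.5 479.3 233.2] F [0.5 1.1 0.4] open 5.5 toolz base [-0.001 -0.001 -1.   ] tooly [ 1.     0.003 -0.001]
shift [-1.318   0.3064  0.1733] turn [-0.0001  0.0001  0.0005]
```

Emit:
{"fn": "step_arm", "kwargs": {"targets": [{"x": -0.25,"y": 0.15,"z": 0,"ax": 0,"ay": 0,"az": 0,"grip": -1},{"x": -0.5,"y": 0.3,"z": 0,"ax": 0,"ay": 0,"az": 0,"grip": -1},{"x": -0.75,"y": 0.306,"z": 0,"ax": 0,"ay": 0,"az": 0,"grip": -1},{"x": -1.0,"y": 0.306,"z": 0,"ax": 0,"ay": 0,"az": 0,"grip": -1},{"x": -1.0,"y": 0.306,"z": 0.1,"ax": 0,"ay": 0,"az": 0,"grip": -1},{"x": -1.0,"y": 0.306,"z": 0.17,"ax": 0,"ay": 0,"az": 0,"grip": -1},{"x": -1.0,"y": 0.306,"z": 0.17,"ax": 0,"ay": 0,"az": 0,"grip": -1}]}}

```text
clock: 2.3
position: [481.9, 134.9, 189.1]
tool_rot: [0.585, 0.811, -0.002, -0.001]
contact_force: [0.0, 0.4, -0.1]
opening: 0.6
```

```bash
python3 - <<'E'
from h import *
here(); p,R=pose([0,150,145]); cmd(p,R)
p,R=pose([0,150,114]); cmd(p,R)
E
```

```text
t 2.3 base pos [ -1.3 231.8 189.1] F [ 0.   0.4 -0.1] open 0.6 toolz base [-0.004 -0.001 -1.   ] tooly [ 1.     0.006 -0.004]
shift [-0.327   0.0041  0.1764] turn [-0.0007  0.0001  0.001 ]
shift [-0.3269  0.0046  0.3004] turn [-0.0007  0.0001  0.001 ]
```

Emit:
{"fn": "step_arm", "kwargs": {"targets": [{"x": -0.2,"y": 0.004,"z": 0,"ax": 0,"ay": 0,"az": 0.001,"grip": -1},{"x": -0.327,"y": 0.004,"z": 0,"ax": 0,"ay": 0,"az": 0.001,"grip": -1},{"x": -0.327,"y": 0.004,"z": 0.1,"ax": 0,"ay": 0,"az": 0.001,"grip": -1},{"x": -0.327,"y": 0.004,"z": 0.18,"ax": 0,"ay": 0,"az": 0.001,"grip": -1},{"x": -0.327,"y": 0.004,"z": 0.21,"ax": 0,"ay": 0,"az": 0.001,"grip": -1},{"x": -0.327,"y": 0.004,"z": 0.23,"ax": 0,"ay": 0,"az": 0.001,"grip": -1}]}}

```text
clock: 3.05
position: [508.8, 58.9, 131.9]
tool_rot: [0.587, 0.81, -0.002, -0.001]
contact_force: [1.4, -0.7, 0.3]
opening: 0.4
```

```bash
python3 - <<'E'
from h import *
here(); p,R=pose([0,150,114]); cmd(p,R)
E
```

```text
t 3.05 base pos [  0.6 151.2 131.9] F [ 1.4 -0.7  0.3] open 0.4 toolz base [-0.004 -0.001 -1.   ] tooly [ 1.     0.002 -0.004]
shift [-0.0045 -0.0023  0.0717] turn [-0.0006  0.0001  0.0004]
```

Emit:
{"fn": "step_arm", "kwargs": {"targets": [{"x": 0,"y": 0,"z": 0.016,"ax": 0,"ay": 0,"az": 0,"grip": -1},{"x": 0,"y": 0,"z": 0.024,"ax": 0,"ay": 0,"az": 0,"grip": -1},{"x": 0,"y": 0,"z": 0.032,"ax": 0,"ay": 0,"az": 0,"grip": -1},{"x": 0,"y": 0,"z": 0.04,"ax": 0,"ay": 0,"az": 0,"grip": -1},{"x": 0,"y": 0,"z": 0.048,"ax": 0,"ay": 0,"az": 0,"grip": -1}]}}

```text
clock: 3.68
position: [509.1, 59.0, 120.8]
tool_rot: [0.587, 0.81, -0.001, -0.001]
contact_force: [-2.5, -0.0, 6.5]
opening: 0.6
```

Emit:
{"fn": "step_arm", "kwargs": {"targets": [{"x": 0,"y": 0,"z": 0.008,"ax": 0,"ay": 0,"az": 0,"grip": -1},{"x": 0,"y": 0,"z": 0.016,"ax": 0,"ay": 0,"az": 0,"grip": -1},{"x": 0,"y": 0,"z": 0.022,"ax": 0,"ay": 0,"az": 0,"grip": -1}]}}

```text
clock: 4.05
position: [509.1, 59.0, 116.3]
tool_rot: [0.587, 0.81, -0.001, -0.001]
contact_force: [-3.8, -1.6, 15.5]
opening: 0.3
```

Emit:
{"fn": "step_arm", "kwargs": {"targets": [{"x": 0,"y": 0,"z": 0.006,"ax": 0,"ay": 0,"az": 0,"grip": -1},{"x": 0,"y": 0,"z": 0.006,"ax": 0,"ay": 0,"az": 0,"grip": -1}]}}

```text
clock: 4.3
position: [509.1, 59.0, 116.4]
tool_rot: [0.587, 0.81, -0.001, -0.001]
contact_force: [-4.7, 0.1, 10.0]
opening: 0.5
```

Emit:
{"fn": "step_arm", "kwargs": {"targets": [{"x": 0,"y": 0,"z": -0.25,"ax": 0,"ay": 0,"az": 0,"grip": -1},{"x": 0,"y": 0,"z": -0.5,"ax": 0,"ay": 0,"az": 0,"grip": -1},{"x": 0,"y": 0,"z": -0.75,"ax": 0,"ay": 0,"az": 0,"grip": -1},{"x": -0.05,"y": 0,"z": -0.8,"ax": 0,"ay": 0,"az": 0,"grip": -1},{"x": -0.3,"y": 0,"z": -0.8,"ax": 0,"ay": 0,"az": 0,"grip": -1},{"x": -0.55,"y": 0,"z": -0.8,"ax": 0,"ay": 0,"az": 0,"grip": -1},{"x": -0.8,"y": 0,"z": -0.8,"ax": 0,"ay": 0,"az": 0,"grip": -1},{"x": -1.0,"y": 0,"z": -0.8,"ax": 0,"ay": 0,"az": 0,"grip": -1},{"x": -1.0,"y": 0,"z": -0.8,"ax": 0,"ay": 0,"az": 0,"grip": -1},{"x": -1.0,"y": 0,"z": -0.8,"ax": 0,"ay": 0,"az": 0,"grip": -1}]}}

```text
clock: 5.55
position: [587.3, -178.4, 315.0]
tool_rot: [0.587, 0.81, -0.001, -0.002]
contact_force: [-0.3, 0.4, 0.2]
opening: 0.1
```

```bash
python3 - <<'E'
from h import *
here(); p,R=pose([0,-150,135]); cmd(p,R)
E
```

```text
t 5.55 base pos [  1.7 -98.8 315. ] F [-0.3  0.4  0.2] open 0.1 toolz base [-0.004  0.002 -1.   ] tooly [ 1.     0.001 -0.004]
shift [-0.2065 -0.0041  0.7193] turn [-0.0007 -0.0004  0.0002]
```

Emit:
{"fn": "step_arm", "kwargs": {"targets": [{"x": -0.205,"y": -0.004,"z": 0,"ax": 0,"ay": 0,"az": 0,"grip": -1},{"x": -0.205,"y": -0.004,"z": 0.1,"ax": 0,"ay": 0,"az": 0,"grip": -1},{"x": -0.205,"y": -0.004,"z": 0.3,"ax": 0,"ay": 0,"az": 0,"grip": -1},{"x": -0.205,"y": -0.004,"z": 0.5,"ax": 0,"ay": 0,"az": 0,"grip": -1},{"x": -0.205,"y": -0.004,"z": 0.65,"ax": 0,"ay": 0,"az": 0,"grip": -1},{"x": -0.205,"y": -0.004,"z": 0.71,"ax": 0,"ay": 0,"az": 0,"grip": -1},{"x": -0.205,"y": -0.004,"z": 0.73,"ax": 0,"ay": 0,"az": 0,"grip": -1}]}}

```text
clock: 6.42
position: [601.7, -226.0, 132.3]
tool_rot: [0.586, 0.81, -0.001, -0.002]
contact_force: [-0.9, -0.1, 0.2]
opening: 0.7
```

```bash
python3 - <<'E'
from h import *
here()
E
```

```text
t 6.42 base pos [   0.7 -148.6  132.3] F [-0.9 -0.1  0.2] open 0.7 toolz base [-0.004  0.003 -1.   ] tooly [ 1.     0.003 -0.004]
```

Emit:
{"fn": "step_arm", "kwargs": {"targets": [{"x": 0,"y": 0,"z": 0.016,"ax": 0,"ay": 0,"az": 0,"grip": -1},{"x": 0,"y": 0,"z": 0.024,"ax": 0,"ay": 0,"az": 0,"grip": -1},{"x": 0,"y": 0,"z": 0.032,"ax": 0,"ay": 0,"az": 0,"grip": -1},{"x": 0,"y": 0,"z": 0.04,"ax": 0,"ay": 0,"az": 0,"grip": -1},{"x": 0,"y": 0,"z": 0.048,"ax": 0,"ay": 0,"az": 0,"grip": -1}]}}

```text
clock: 7.05
position: [602.0, -226.3, 121.5]
tool_rot: [0.586, 0.81, -0.0, -0.002]
contact_force: [-1.0, 0.6, 5.8]
opening: 0.7
```

Emit:
{"fn": "step_arm", "kwargs": {"targets": [{"x": 0,"y": 0,"z": 0.008,"ax": 0,"ay": 0,"az": 0,"grip": -1},{"x": 0,"y": 0,"z": 0.016,"ax": 0,"ay": 0,"az": 0,"grip": -1},{"x": 0,"y": 0,"z": 0.024,"ax": 0,"ay": 0,"az": 0,"grip": -1}]}}

```text
clock: 7.42
position: [602.1, -226.3, 116.7]
tool_rot: [0.586, 0.81, -0.0, -0.002]
contact_force: [-1.0, 1.4, 6.5]
opening: 0.1
```

Emit:
{"fn": "step_arm", "kwargs": {"targets": [{"x": 0,"y": 0,"z": 0.006,"ax": 0,"ay": 0,"az": 0,"grip": -1},{"x": 0,"y": 0,"z": 0.006,"ax": 0,"ay": 0,"az": 0,"grip": -1}]}}

```text
clock: 7.68
position: [602.1, -226.3, 116.5]
tool_rot: [0.586, 0.81, 0.0, -0.002]
contact_force: [-2.5, 1.5, 6.5]
opening: 0.5
```

Emit:
{"fn": "step_arm", "kwargs": {"targets": [{"x": 0,"y": 0,"z": 0.008,"ax": 0,"ay": 0,"az": 0,"grip": -1},{"x": 0,"y": 0,"z": 0.014,"ax": 0,"ay": 0,"az": 0,"grip": -1},{"x": 0,"y": 0,"z": 0.014,"ax": 0,"ay": 0,"az": 0,"grip": -1}]}}

```text
clock: 8.05
position: [602.1, -226.4, 116.4]
tool_rot: [0.586, 0.81, 0.001, -0.002]
contact_force: [-6.2, 3.9, 17.0]
opening: 0.6
```

Emit:
{"fn": "step_arm", "kwargs": {"targets": [{"x": 0,"y": 0,"z": -0.25,"ax": 0,"ay": 0,"az": 0,"grip": -1},{"x": 0,"y": 0,"z": -0.5,"ax": 0,"ay": 0,"az": 0,"grip": -1},{"x": 0,"y": 0,"z": -0.75,"ax": 0,"ay": 0,"az": 0,"grip": -1},{"x": 0.05,"y": -0.03,"z": -0.8,"ax": 0,"ay": 0,"az": 0,"grip": -1},{"x": 0.3,"y": -0.03,"z": -0.8,"ax": 0,"ay": 0,"az": 0,"grip": -1},{"x": 0.55,"y": -0.03,"z": -0.8,"ax": 0,"ay": 0,"az": 0,"grip": -1},{"x": 0.85,"y": -0.03,"z": -0.8,"ax": 0,"ay": 0,"az": 0,"grip": -1},{"x": 0.85,"y": -0.03,"z": -0.8,"ax": 0,"ay": 0,"az": 0,"grip": -1},{"x": 0.85,"y": -0.03,"z": -0.8,"ax": 0,"ay": 0,"az": 0,"grip": -1}]}}

```text
clock: 9.18
position: [529.1, -27.4, 317.6]
tool_rot: [0.586, 0.81, 0.002, -0.002]
contact_force: [0.1, -0.8, -0.3]
opening: 0.5
```

```bash
python3 - <<'E'
from h import *
from station import optics
here(); p,R=pose([-8,62,241]); cmd(p,R)
for n in ("side","top"):
    c=optics.capture(n); cv2.imwrite(f"pics/{n}1.png",c["pixels"])
a=cv2.imread("pics/side1.png")[100:360,200:440]; b=cv2.imread("pics/top1.png")[130:390,230:470];cv2.imwrite("pics/z1.png",cv2.convertScaleAbs(cv2.resize(np.hstack([a,b]),None,fx=1.66,fy=1.66),alpha=1.4))
E
```

```text
t 9.18 base pos [ -6.8  62.8 317.6] F [ 0.1 -0.8 -0.3] open 0.5 toolz base [ 0.     0.005 -1.   ] tooly [1.    0.004 0.   ]
shift [-0.0046 -0.005   0.3066] turn [ 0.0001 -0.0008  0.0007]
```

View pics/z1.png

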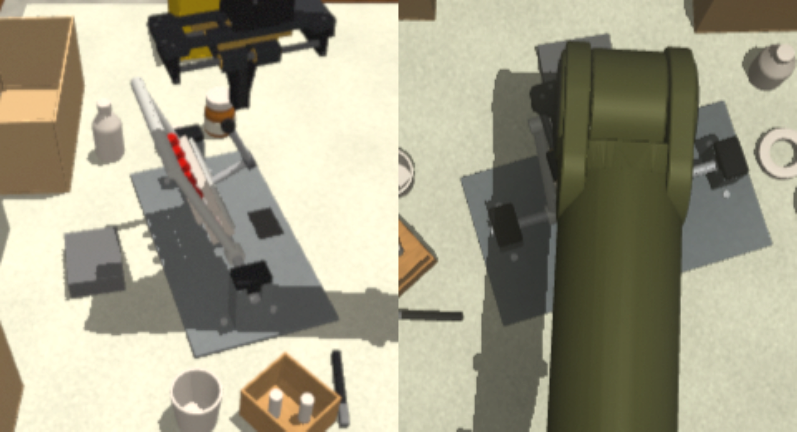

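Emit:
{"fn": "step_arm", "kwargs": {"targets": [{"x": -0.004,"y": -0.005,"z": 0.15,"ax": 0,"ay": 0,"az": 0,"grip": -1},{"x": -0.004,"y": -0.005,"z": 0.26,"ax": 0,"ay": 0,"az": 0,"grip": -1},{"x": -0.004,"y": -0.005,"z": 0.305,"ax": 0,"ay": 0,"az": 0,"grip": -1},{"x": -0.004,"y": -0.005,"z": 0.305,"ax": 0,"ay": 0,"az": 0,"grip": -1}]}}

```text
clock: 9.78
position: [528.4, -32.5, 241.1]
tool_rot: [0.589, 0.808, 0.001, -0.002]
contact_force: [-0.1, -0.0, 0.3]
opening: 0.4
```

```bash
python3 - <<'E'
from h import *
from station import optics
here(); p,R=pose([-8,3,241]); cmd(p,R)
c=optics.capture("side"); cv2.imwrite("pics/z2.png",cv2.convertScaleAbs(cv2.resize(c["pixels"][60:320,200:440],None,fx=2.3,fy=2.3),alpha=1.4))
E
```

```text
t 9.78 base pos [ -9.   58.2 241.1] F [-0.1 -0.   0.3] open 0.4 toolz base [-0.001  0.003 -1.   ] tooly [ 1.    -0.003 -0.001]
shift [-0.2207  0.0046 -0.0004] turn [-0.0002 -0.0005 -0.0005]
```

View pics/z2.png

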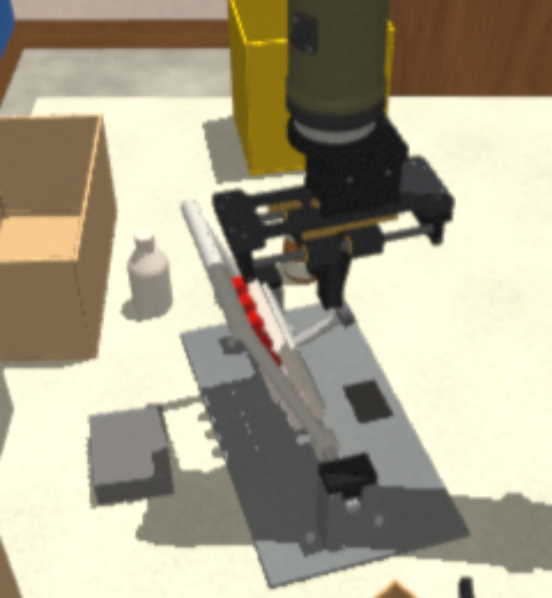

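Emit:
{"fn": "step_arm", "kwargs": {"targets": [{"x": -0.04,"y": 0.002,"z": 0,"ax": 0,"ay": 0,"az": 0,"grip": -1},{"x": -0.08,"y": 0.004,"z": 0,"ax": 0,"ay": 0,"az": 0,"grip": -1},{"x": -0.11,"y": 0.004,"z": 0,"ax": 0,"ay": 0,"az": 0,"grip": -1},{"x": -0.14,"y": 0.004,"z": 0,"ax": 0,"ay": 0,"az": 0,"grip": -1},{"x": -0.17,"y": 0.004,"z": 0,"ax": 0,"ay": 0,"az": 0,"grip": -1},{"x": -0.2,"y": 0.004,"z": 0,"ax": 0,"ay": 0,"az": 0,"grip": -1},{"x": -0.23,"y": 0.004,"z": 0,"ax": 0,"ay": 0,"az": 0,"grip": -1},{"x": -0.23,"y": 0.004,"z": 0,"ax": 0,"ay": 0,"az": 0,"grip": -1}]}}

```text
clock: 10.82
position: [547.6, -87.3, 241.7]
tool_rot: [0.589, 0.808, 0.001, -0.001]
contact_force: [-0.3, 0.2, -0.3]
opening: 0.3
```

```bash
python3 - <<'E'
from h import *
from station import optics
here(); 
c=optics.capture("side"); cv2.imwrite("pics/z3.png",cv2.convertScaleAbs(cv2.resize(c["pixels"][60:320,200:440],None,fx=2.3,fy=2.3),alpha=1.4))
E
```

```text
t 10.82 base pos [-7.700e+00  1.000e-01  2.417e+02] F [-0.3  0.2 -0.3] open 0.3 toolz base [ 0.     0.003 -1.   ] tooly [ 1.    -0.004  0.   ]
```

View pics/z3.png

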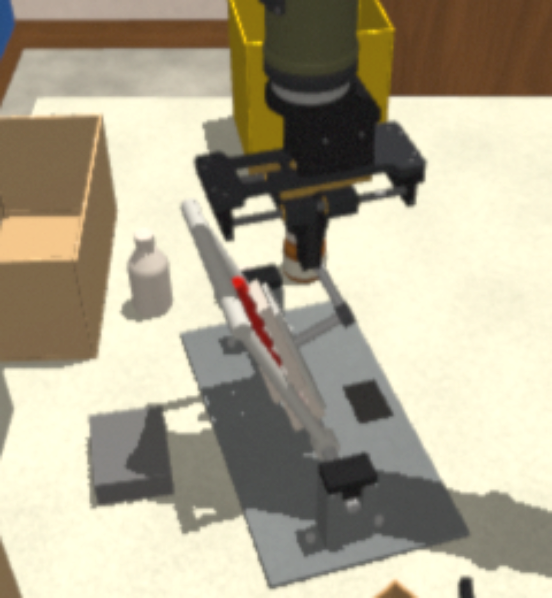

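Emit:
{"fn": "step_arm", "kwargs": {"targets": [{"x": -0.03,"y": 0,"z": 0,"ax": 0,"ay": 0,"az": 0,"grip": -1},{"x": -0.06,"y": 0,"z": 0,"ax": 0,"ay": 0,"az": 0,"grip": -1},{"x": -0.09,"y": 0,"z": 0,"ax": 0,"ay": 0,"az": 0,"grip": -1},{"x": -0.09,"y": 0,"z": 0,"ax": 0,"ay": 0,"az": 0,"grip": -1},{"x": -0.09,"y": 0,"z": 0,"ax": 0,"ay": 0,"az": 0,"grip": -1}]}}

```text
clock: 11.5
position: [554.4, -108.1, 241.5]
tool_rot: [0.589, 0.808, 0.001, -0.001]
contact_force: [-0.1, -0.1, -1.1]
opening: 0.3
```

```bash
python3 - <<'E'
from h import *
from station import optics
here(); 
c=optics.capture("side"); cv2.imwrite("pics/z4.png",cv2.convertScaleAbs(cv2.resize(c["pixels"][60:320,200:440],None,fx=2.3,fy=2.3),alpha=1.4))
E
```

```text
t 11.5 base pos [ -7.7 -21.8 241.5] F [-0.1 -0.1 -1.1] open 0.3 toolz base [ 0.     0.003 -1.   ] tooly [ 1.    -0.003  0.   ]
```

View pics/z4.png

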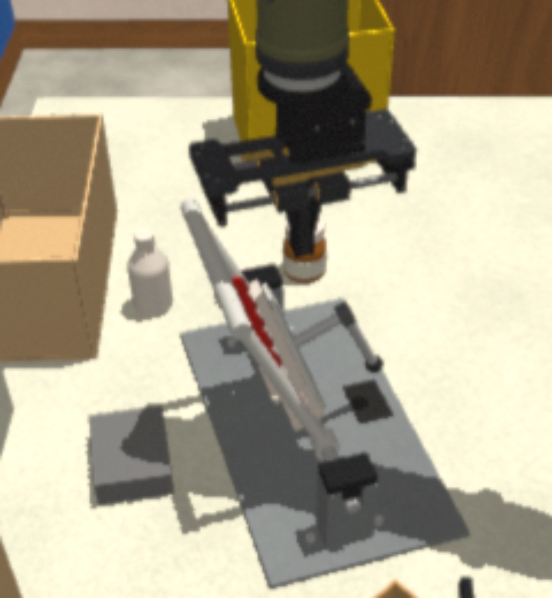

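```bash
python3 - <<'E'
from h import *
from station import ctrl
here();print(np.round(ctrl.get_state()["joint_pos"],2))
def bar(r,t): return [r*np.sin(t),0,70+r*np.cos(t)]
p,R=pose([-8,0,345]); cmd(p,R)
p,R=pose(bar(275,.42),.42); print(bar(275,.42));cmd(p,R)
E
```

```text
t 11.55 base pos [ -7.6 -21.6 241.5] F [ 0.5 -1.1  0.2] open 0.3 toolz base [ 0.     0.003 -1.   ] tooly [ 1.    -0.003  0.   ]
[-0.55  0.16  0.78  1.68 -0.12  1.35  0.56]
shift [ 0.0878 -0.0017 -0.4135] turn [ 0.     -0.0006 -0.0004]
[np.float64(112.13412459138179), 0, np.float64(321.0994585858848)]
shift [ 0.0887  0.4788 -0.3179] turn [ 0.0669 -0.0006 -0.0003]
```

Emit:
{"fn": "step_arm", "kwargs": {"targets": [{"x": 0,"y": 0,"z": -0.25,"ax": 0,"ay": 0,"az": 0,"grip": -1},{"x": 0.04,"y": 0,"z": -0.42,"ax": 0,"ay": 0,"az": 0,"grip": 0},{"x": 0.088,"y": 0.2,"z": -0.42,"ax": 0.02,"ay": 0,"az": 0,"grip": 1},{"x": 0.088,"y": 0.4,"z": -0.4,"ax": 0.045,"ay": 0,"az": 0,"grip": 1},{"x": 0.088,"y": 0.479,"z": -0.36,"ax": 0.067,"ay": 0,"az": 0,"grip": 1},{"x": 0.088,"y": 0.479,"z": -0.32,"ax": 0.067,"ay": 0,"az": 0,"grip": 1},{"x": 0.088,"y": 0.479,"z": -0.318,"ax": 0.067,"ay": 0,"az": 0,"grip": 1},{"x": 0.088,"y": 0.479,"z": -0.318,"ax": 0.067,"ay": 0,"az": 0,"grip": 1}]}}

```text
clock: 12.55
position: [660.5, -51.5, 325.4]
tool_rot: [0.576, 0.791, -0.166, -0.123]
contact_force: [-0.2, -0.6, 0.2]
opening: 62.6
```

```bash
python3 - <<'E'
from h import *
from station import optics,ctrl
here();print(np.round(ctrl.get_state()["joint_pos"],2))
def bar(r,t): return [r*np.sin(t),0,70+r*np.cos(t)]
p,R=pose(bar(192,.42),.42); cmd(p,R)
c=optics.capture("side"); cv2.imwrite("pics/z5.png",cv2.convertScaleAbs(cv2.resize(c["pixels"][60:320,200:440],None,fx=2.3,fy=2.3),alpha=1.4))
E
```

```text
t 12.55 base pos [110.7  -0.8 325.4] F [-0.2 -0.6  0.2] open 62.6 toolz base [-0.404  0.004 -0.915] tooly [ 0.915 -0.003 -0.404]
[-0.34  0.72  0.69  0.87 -0.23  2.03  0.54]
shift [0.0017 0.0109 0.3455] turn [ 0.0006 -0.0007 -0.0005]
```

View pics/z5.png

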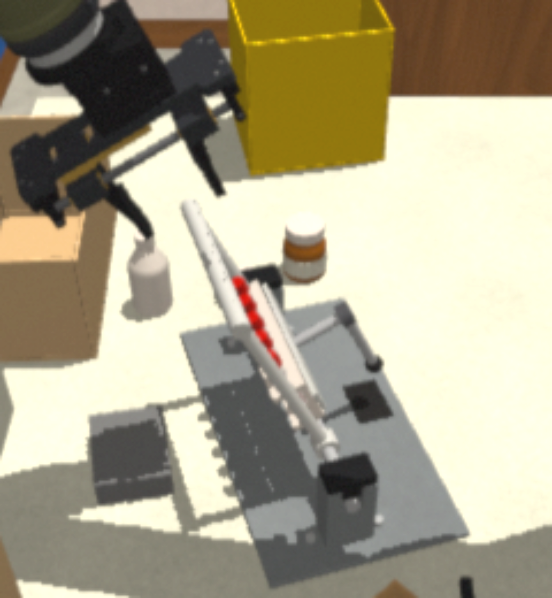

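```bash
cat >> h.py <<'E'
def grasp(rack,tilt,off=8):
    b=np.array([200*np.sin(rack),0,70+200*np.cos(rack)])
    return pose(b-off*np.array([np.sin(tilt),0,np.cos(tilt)]),tilt)
E
python3 - <<'E'
from h import *
p,R=grasp(.42,.12,-75); cmd(p,R)
E
```

```text
shift [ 0.0024 -0.0762  0.0284] turn [-0.0469 -0.0006 -0.0005]
```

Emit:
{"fn": "step_arm", "kwargs": {"targets": [{"x": 0,"y": -0.04,"z": 0,"ax": -0.02,"ay": 0,"az": 0,"grip": 1},{"x": 0,"y": -0.076,"z": 0.01,"ax": -0.047,"ay": 0,"az": 0,"grip": 1},{"x": 0,"y": -0.076,"z": 0.028,"ax": -0.047,"ay": 0,"az": 0,"grip": 1},{"x": 0,"y": -0.076,"z": 0.028,"ax": -0.047,"ay": 0,"az": 0,"grip": 1}]}}

```text
clock: 13.1
position: [640.4, -57.2, 330.3]
tool_rot: [0.588, 0.807, -0.045, -0.036]
contact_force: [-0.3, 0.4, -0.4]
opening: 87.0
```

```bash
python3 - <<'E'
from h import *
from station import optics,ctrl
here();print(np.round(ctrl.get_state()["joint_pos"],2))
p,R=grasp(.42,.12); cmd(p,R)
c=optics.capture("side"); cv2.imwrite("pics/z6.png",cv2.convertScaleAbs(cv2.resize(c["pixels"][60:320,200:440],None,fx=2.3,fy=2.3),alpha=1.4))
E
```

```text
t 13.1 base pos [ 89.8  -0.  330.3] F [-0.3  0.4 -0.4] open 87.0 toolz base [-0.114  0.005 -0.993] tooly [ 0.993 -0.003 -0.114]
[-0.45  0.43  0.71  1.23 -0.22  1.69  0.52]
shift [-0.0017  0.0025  0.3444] turn [ 0.0009 -0.0008 -0.0005]
```

View pics/z6.png

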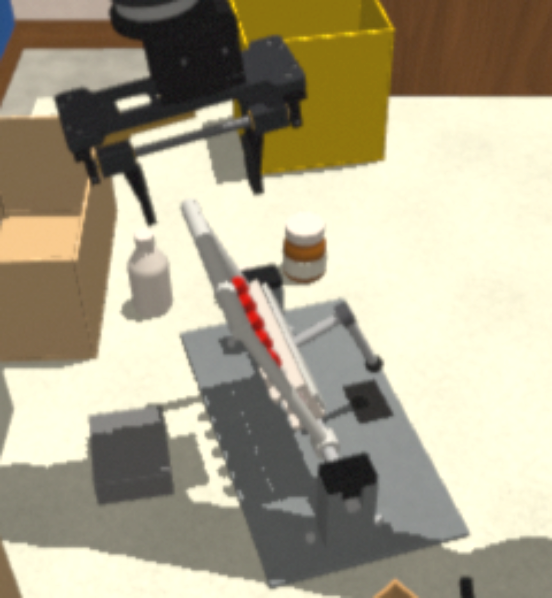

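Emit:
{"fn": "step_arm", "kwargs": {"targets": [{"x": 0,"y": 0.002,"z": 0.1,"ax": 0,"ay": 0,"az": 0,"grip": 1},{"x": 0,"y": 0.002,"z": 0.2,"ax": 0,"ay": 0,"az": 0,"grip": 1},{"x": 0,"y": 0.002,"z": 0.28,"ax": 0,"ay": 0,"az": 0,"grip": 1},{"x": 0,"y": 0.002,"z": 0.344,"ax": 0,"ay": 0,"az": 0,"grip": 1},{"x": 0,"y": 0.002,"z": 0.344,"ax": 0,"ay": 0,"az": 0,"grip": 1}]}}

```text
clock: 13.78
position: [632.1, -58.6, 242.6]
tool_rot: [0.587, 0.807, -0.047, -0.037]
contact_force: [-0.2, 0.6, -0.0]
opening: 87.1
```

```bash
python3 - <<'E'
from h import *
from station import optics,ctrl
here();print(np.round(ctrl.get_state()["joint_pos"],2))
p,R=grasp(.42,.12); cmd(p,R)
c=optics.capture("side"); cv2.imwrite("pics/z7.png",cv2.convertScaleAbs(cv2.resize(c["pixels"][60:320,200:440],None,fx=2.3,fy=2.3),alpha=1.4))
E
```

```text
t 13.78 base pos [ 81.5   1.2 242.6] F [-0.2  0.6 -0. ] open 87.1 toolz base [-0.118  0.004 -0.993] tooly [ 0.993 -0.002 -0.118]
[-0.48  0.43  0.7   1.4  -0.22  1.52  0.53]
shift [-0.0048 -0.0046 -0.008 ] turn [ 0.0003 -0.0007 -0.0003]
```

View pics/z7.png

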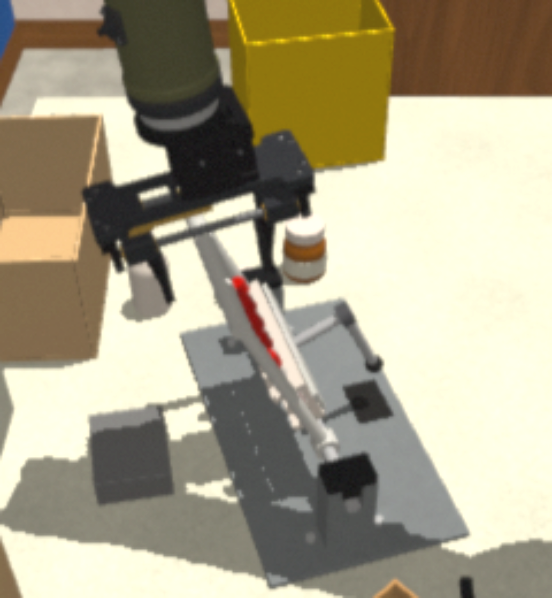

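Fingers straddle the bar. Close.

Emit:
{"fn": "step_arm", "kwargs": {"targets": [{"x": 0,"y": -0.004,"z": -0.006,"ax": 0,"ay": 0,"az": 0,"grip": 0},{"x": 0,"y": -0.004,"z": -0.006,"ax": 0,"ay": 0,"az": 0,"grip": -1},{"x": 0,"y": -0.004,"z": -0.006,"ax": 0,"ay": 0,"az": 0,"grip": -1},{"x": 0,"y": -0.004,"z": -0.006,"ax": 0,"ay": 0,"az": 0,"grip": -1},{"x": 0,"y": -0.004,"z": -0.006,"ax": 0,"ay": 0,"az": 0,"grip": -1},{"x": 0,"y": -0.004,"z": -0.006,"ax": 0,"ay": 0,"az": 0,"grip": -1},{"x": 0,"y": -0.004,"z": -0.006,"ax": 0,"ay": 0,"az": 0,"grip": -1},{"x": 0,"y": -0.004,"z": -0.006,"ax": 0,"ay": 0,"az": 0,"grip": -1}], "squeeze": 25}}

```text
clock: 14.82
position: [632.0, -59.0, 245.3]
tool_rot: [0.587, 0.807, -0.046, -0.036]
contact_force: [1.1, 0.0, -0.4]
opening: 17.1
```

```bash
python3 - <<'E'
from h import *
here()
for k in range(1,7):
    r=.42*(1-k/6); p,R=grasp(r,.12-.42+r);print(k);cmd(p,R)
E
```

```text
t 14.82 base pos [ 81.3   0.9 245.3] F [ 1.1  0.  -0.4] open 17.1 toolz base [-0.116  0.004 -0.993] tooly [ 0.993 -0.002 -0.116]
1
shift [-0.0036 -0.0541 -0.0121] turn [-0.0106 -0.0006 -0.0003]
2
shift [-0.0037 -0.1067 -0.0234] turn [-0.0217 -0.0006 -0.0003]
3
shift [-0.0037 -0.16   -0.031 ] turn [-0.0328 -0.0006 -0.0003]
4
shift [-0.0038 -0.2138 -0.0348] turn [-0.044  -0.0006 -0.0003]
5
shift [-0.0039 -0.2676 -0.0348] turn [-0.0551 -0.0006 -0.0004]
6
shift [-0.004  -0.3213 -0.0311] turn [-0.0663 -0.0005 -0.0004]
```

Emit:
{"fn": "step_arm", "kwargs": {"targets": [{"x": 0,"y": -0.026,"z": -0.006,"ax": -0.005,"ay": 0,"az": 0,"grip": -1},{"x": 0,"y": -0.054,"z": -0.012,"ax": -0.011,"ay": 0,"az": 0,"grip": -1},{"x": 0,"y": -0.08,"z": -0.018,"ax": -0.016,"ay": 0,"az": 0,"grip": -1},{"x": 0,"y": -0.107,"z": -0.023,"ax": -0.022,"ay": 0,"az": 0,"grip": -1},{"x": 0,"y": -0.133,"z": -0.027,"ax": -0.027,"ay": 0,"az": 0,"grip": -1},{"x": 0,"y": -0.16,"z": -0.031,"ax": -0.033,"ay": 0,"az": 0,"grip": -1}]}}

```text
clock: 15.58
position: [595.1, -71.2, 258.0]
tool_rot: [0.588, 0.808, 0.039, 0.026]
contact_force: [0.9, 0.1, 0.5]
opening: 17.1
```

```bash
python3 - <<'E'
from h import *
from station import optics
here()
for r in (.21,.14,.07,0): p,R=grasp(r,.12-.42+r);print(r);cmd(p,R)
c=optics.capture("side"); cv2.imwrite("pics/z8.png",cv2.convertScaleAbs(cv2.resize(c["pixels"][60:320,200:440],None,fx=2.3,fy=2.3),alpha=1.4))
E
```

```text
t 15.57 base pos [ 42.4   0.7 258. ] F [0.9 0.1 0.5] open 17.1 toolz base [ 0.093  0.003 -0.996] tooly [ 0.996 -0.002  0.093]
0.21
shift [-0.0028 -0.0002  0.0015] turn [ 0.0005 -0.0005 -0.0004]
0.14
shift [-0.0028 -0.052  -0.0134] turn [-0.0107 -0.0005 -0.0004]
0.07
shift [-0.0029 -0.1046 -0.0246] turn [-0.0218 -0.0004 -0.0004]
0
shift [-0.003  -0.1579 -0.0321] turn [-0.0329 -0.0004 -0.0004]
```

View pics/z8.png

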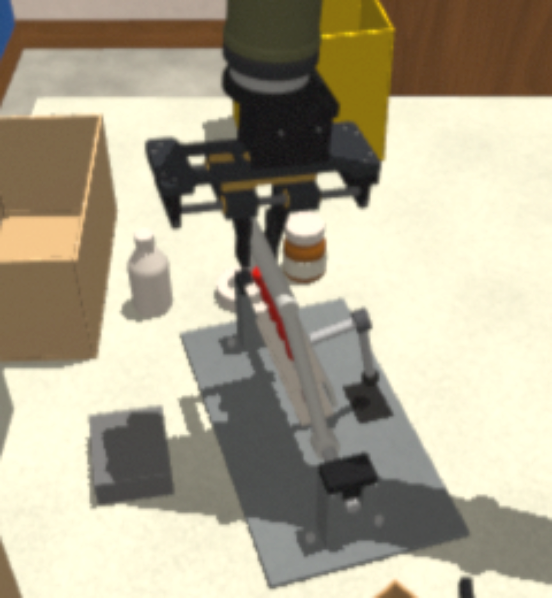

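Emit:
{"fn": "step_arm", "kwargs": {"targets": [{"x": 0,"y": -0.026,"z": -0.007,"ax": -0.005,"ay": 0,"az": 0,"grip": -1},{"x": 0,"y": -0.052,"z": -0.013,"ax": -0.011,"ay": 0,"az": 0,"grip": -1},{"x": 0,"y": -0.078,"z": -0.019,"ax": -0.016,"ay": 0,"az": 0,"grip": -1},{"x": 0,"y": -0.104,"z": -0.025,"ax": -0.022,"ay": 0,"az": 0,"grip": -1},{"x": 0,"y": -0.13,"z": -0.029,"ax": -0.027,"ay": 0,"az": 0,"grip": -1},{"x": 0,"y": -0.146,"z": -0.031,"ax": -0.031,"ay": 0,"az": 0,"grip": -1},{"x": 0,"y": -0.157,"z": -0.032,"ax": -0.033,"ay": 0,"az": 0,"grip": -1},{"x": 0,"y": -0.157,"z": -0.032,"ax": -0.033,"ay": 0,"az": 0,"grip": -1},{"x": 0,"y": -0.157,"z": -0.032,"ax": -0.033,"ay": 0,"az": 0,"grip": -1},{"x": 0,"y": -0.157,"z": -0.032,"ax": -0.033,"ay": 0,"az": 0,"grip": -1}]}}

```text
clock: 16.88
position: [555.8, -84.2, 262.3]
tool_rot: [0.583, 0.799, 0.122, 0.086]
contact_force: [0.8, -2.5, -4.6]
opening: 17.1
```

```bash
python3 - <<'E'
from h import *
from station import optics,ctrl
here();print(np.abs(ctrl.get_state()["dq"]).max())
p,R=grasp(0,-.3);cmd(p,R)
T=optics.capture("top")
c=optics.capture("side"); cv2.imwrite("pics/z9.png",cv2.convertScaleAbs(cv2.resize(c["pixels"][60:320,200:440],None,fx=2.3,fy=2.3),alpha=1.4))
cv2.imwrite("pics/t9.png",cv2.convertScaleAbs(cv2.resize(T["pixels"][130:390,200:520],None,fx=2.3,fy=2.3),alpha=1.4))
# predicted bar ends / stand points for rack 0
for r in(-.14,0,.07):
  for q in ([0,95,200],[0,-95,200],[-80,0,60],[-80,-12,-41]):
    x=q[0]*np.cos(r)+q[2]*np.sin(r);z=-q[0]*np.sin(r)+q[2]*np.cos(r)
    u=proj(c,O+RB@np.array([x,q[1],70+z]));print(r,q,np.round((u-[200,60])*2.3))
E
```

```text
t 16.88 base pos [  1.    0.5 262.3] F [ 0.8 -2.5 -4.6] open 17.1 toolz base [ 0.295  0.004 -0.955] tooly [ 0.955 -0.005  0.295]
0.002129677190211887
shift [-0.0021  0.0053  0.0013] turn [-0.     -0.0006 -0.0008]
-0.14 [0, 95, 200] [365. 289.]
-0.14 [0, -95, 200] [298. 170.]
-0.14 [-80, 0, 60] [380. 333.]
-0.14 [-80, -12, -41] [359. 395.]
0 [0, 95, 200] [334. 294.]
0 [0, -95, 200] [271. 173.]
0 [-80, 0, 60] [374. 326.]
0 [-80, -12, -41] [365. 387.]
0.07 [0, 95, 200] [319. 297.]
0.07 [0, -95, 200] [257. 176.]
0.07 [-80, 0, 60] [370. 323.]
0.07 [-80, -12, -41] [367. 382.]
```

View pics/z9.png

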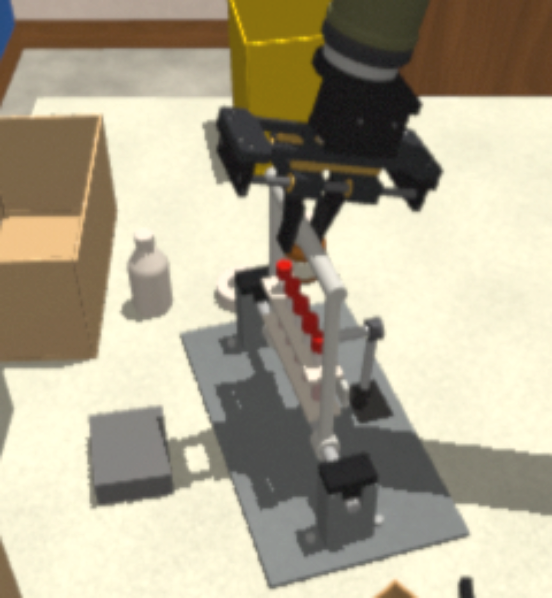

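View pics/t9.png

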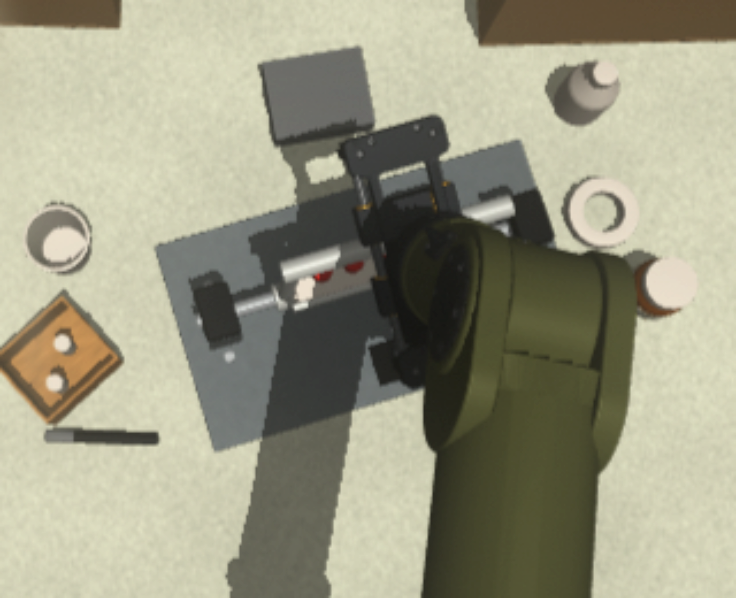

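Emit:
{"fn": "step_arm", "kwargs": {"targets": [{"x": 0,"y": 0,"z": 0.002,"ax": 0,"ay": 0,"az": 0,"grip": -1},{"x": 0,"y": 0,"z": 0.002,"ax": 0,"ay": 0,"az": 0,"grip": -1},{"x": 0,"y": 0,"z": 0.002,"ax": 0,"ay": 0,"az": 0,"grip": -1},{"x": 0,"y": 0,"z": 0.002,"ax": 0,"ay": 0,"az": 0,"grip": -1},{"x": 0,"y": 0,"z": 0.002,"ax": 0,"ay": 0,"az": 0,"grip": -1}]}}

```text
clock: 17.6
position: [556.2, -84.1, 262.3]
tool_rot: [0.583, 0.799, 0.123, 0.086]
contact_force: [0.6, -1.6, -0.0]
opening: 17.2
```

```bash
python3 - <<'E'
from h import *
from station import optics,ctrl
here();print(np.abs(ctrl.get_state()["dq"]).max())
S=optics.capture("side");T=optics.capture("top")
def draw(c,s,crop,y,z):
    x0,y0,w,h=crop
    b=cv2.convertScaleAbs(cv2.resize(c["pixels"][y0:y0+h,x0:x0+w],None,fx=s,fy=s,interpolation=cv2.INTER_CUBIC),alpha=1.8,beta=10)
    pts=[proj(c,O+RB@np.array([a,y+d,z])) for a,d in[(25,16),(25,-16),(-25,-16),(-25,16)]]
    q=np.array([[(p[0]+.5-x0)*s,(p[1]+.5-y0)*s] for p in pts]).astype(int);cv2.polylines(b,[q],True,(0,255,0),1);return b
o=np.hstack([draw(S,8,(325,240,48,48),150,105),draw(S,8,(292,165,48,48),-150,105)]);cv2.imwrite("pics/caps2.png",o)
E
```

```text
t 17.6 base pos [  1.4   0.5 262.3] F [ 0.6 -1.6 -0. ] open 17.2 toolz base [ 0.296  0.004 -0.955] tooly [ 0.955 -0.005  0.296]
0.0011648439002811873
```

View pics/caps2.png

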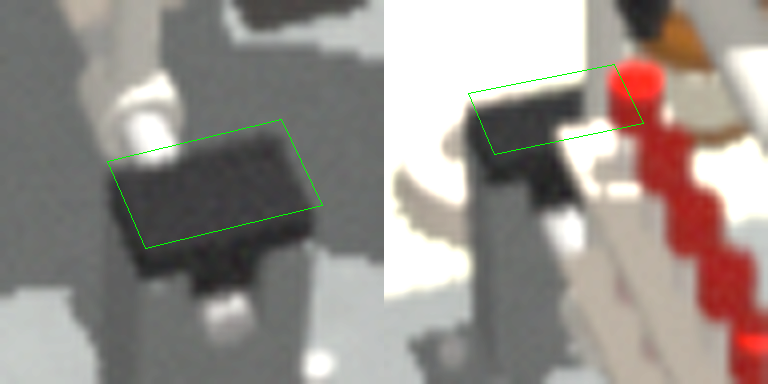

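```bash
python3 -c "
from station import ticket
print(ticket.hand_in())"
```

```text
the job is handed in; nothing more can be done
None
```

I pressed both caps down, tipped the kickstand over its centre so it fell, then gripped the top bar and raised the frame. I handed in at 17.6 s, still holding it.

- **Caps:** each one stopped moving with the fingertips about 105 mm above the table. Pushes of about 15 N (left) and 17 N (right) moved them no further, so I take both as fully home.
- **Kickstand:** the side view shows it hanging down, clear of the fingers. It is clear of the base plate by geometry, since it only touches at a tilt of -0.14 rad. I did not measure its angle.
- **Frame:** the bar's near end is within about 1 mm of where it should be when upright. The arm is still, with the fingers closed on the bar at 17.2 mm under a 25 N grip setting, and the outside force on the tool is under 2 N.
- **Other things on the table:** the last pictures showed nothing moved.

One check disagreed slightly: in the side view, the outlines I drew for caps at 105 mm sit about 1–2 pixels above both caps. The outlines I drew before pressing sat high by a similar amount, so I put it down to camera calibration. At that size the picture cannot confirm the 1.5 mm cap tolerance, so that result rests on the push forces and heights.

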